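# Latch the kneader lid and tuck in the drip strip

## Task

First turn the red-posted turnbutton on the dough kneader fully across the lid to secure it. Then take the yellow drip strip by its orange fin and slide its long front edge centrally and squarely under the blue flap, without lifting the flap, until it meets the stop beneath. Finish while still holding the strip there, home against the stop and pressed flat on the grey bed with a light push of about 15 N; do not let go, and leave the jar, beaker and spatula alone.

Things in the scene. Friction and masses are not known exactly. Their poses are not given: they have to be found in the camera images.
- kneader: Bench-top dough kneader, fixed: steel box 260 x 260 mm (deck 75 mm high) with a white drive housing (90 x 220 mm, 100 mm high) on its far side. Origin: on the bench under the middle of the steel box; x points from its front (two black star knobs) to the lid and housing, y to its left, z up. The front half of its top is the grey bed; behind that lie the blue flap, then the lid (x 32 to 122 mm, y -100 to 100 mm, top 117 mm above the bench, with a knob 12 mm high in its middle).
- bed: Flat grey plate 132 x 250 mm on the front of the kneader, its top face 85 mm above the bench; sprung: it sinks level, about 1 mm for each 5 N, by at most 4.5 mm; origin at the top face, straight above the kneader's origin, axes as the kneader's. It spans x from -128 to 4 mm. The strip must lie flat on it.
- stop (a point): Middle of the front face of the stop rib, at the height of the unpressed bed's top; axes as the kneader's. The rib is fixed, runs 150 mm along y, stands 6 mm over the bed and is hidden under the flap, 25 mm behind the flap's front edge.
- flap_edge (a point): Middle of the lower front edge of the blue flap at rest, 9 mm above the bed. The flap is 190 mm wide along y and 4 mm thick; it slopes down to the front from its hinge, which is 50 mm behind this edge and 30 mm above the bed. Two feet 8 mm wide at its ends (y = -90 and 90 mm) leave 172 mm between them.
- flap (a joint): Lift of the hinged blue flap in rad: 0 at rest, growing as its front edge rises (0.1 rad = 5 mm). It is light and lies by its own weight.
- lid (a joint): Opening of the aluminium lid in rad: 0 shut (as it starts), growing as it opens about its far edge. Once the turnbutton is across it, it can rise only about 2 mm.
- turnbutton (a joint): Turn of the black turnbutton in rad: near 0 it points to the kneader's front (-x) beside the lid; it turns clockwise seen from above; at 1.57, its stop, it points to the kneader's left (+y), across the lid. Turns freely with slight friction (about 1 N at the post) and stays where it is left.
- button_pivot (a point): The turnbutton's pivot, vertical axis, at the underside of its arm, 119 mm above the bench and at the right edge of the lid. The arm is 16 mm wide, 8 mm thick, 68 mm long overall.
- button_post (a point): Middle of the upright round red post of the turnbutton, 14 mm in diameter and 27 mm tall (from 127 to 154 mm above the bench), 50 mm from the pivot. The post turns with the arm.
- strip_grip (a point): Centre of the orange grip fin of the drip strip. The fin is 10 mm thick (x), 50 mm long (y) and 36 mm high, standing on the strip; its centre is 22 mm above the strip's underside. Axes as the strip's: x points to the front edge, which goes under the flap.
- strip_edge (a point): Middle of the front edge of the drip strip, on its underside, 65 mm ahead (x) of the fin's centre; x points forward out of the strip, z up. The edge to tuck in is the one farther from the fin; a black line across the top 26 mm behind it comes about level with the flap's edge when the strip is home.
- strip: Drip strip: yellow-painted metal plate 85 (x) x 130 (y) x 4 mm with the orange fin near its rear, about 0.22 kg, lying on the bench at the kneader's right with the fin up. Origin: middle of the plate's underside; the fin's centre is at x = -22.5 mm, the front edge at x = 42.5 mm.
- jar: Closed jar with a blue cap, 66 mm in diameter, 100 mm high, standing; origin at the middle of its foot. Leave alone.
- beaker: Steel beaker, 72 mm in diameter, 85 mm high, standing; origin at the middle of its foot. Leave alone.
- spatula: Spatula lying on the bench at the left of the kneader; origin at the middle of its underside. Leave alone.
Not all that is in view belongs to the job. There is more than one size of the strip; the one meant has the size given above.

How it is judged (in metres and radians):
On the way, in this order (a step that is already met when the one before it is completed fails the run):
1. the turnbutton is turned fully across the lid (value of joint turnbutton above 1.35 rad and distance of strip from where it was at the start of the episode below 0.02 m), for 0.2 s.
2. the strip is taken up and brought over the bed, its front edge still in front of the flap (value of joint turnbutton above 1.35 rad and x of strip_edge in the frame of stop between -0.11 and -0.026 m and y of strip_edge in the frame of stop between -0.06 and 0.06 m and z of strip_edge in the frame of stop above -0.003 m and contact force between the fingers and strip above 3 N), for 0.02 s.
3. the strip's front edge is tucked under the flap, home at the stop and flat (value of joint turnbutton above 1.35 rad and x of strip_edge in the frame of stop between -0.007 and 0.004 m and y of strip_edge in the frame of stop between -0.02 and 0.02 m and z of strip_edge in the frame of stop between -0.0075 and 0.003 m and angle between the x axis of strip_edge and the x axis of stop, either way round below 0.09 rad and angle between strip_edge's own z axis and vertical below 0.04 rad), for 0.2 s.
At the end, for the whole second after the job is handed in: Turnbutton past 1.35 rad; strip edge within 7 mm of the stop, 20 mm of its middle, square to 0.09 rad, flat on the bed (tilt under 0.04 rad, height -7.5 to 3 mm), at rest, held (over 4 N) and pressed on the bed with 6 to 40 N, weight included; flap down (under 0.04 rad), lid shut (under 0.03 rad) (all of step 3 and contact force between strip and bed between 6 and 40 N and contact force between the fingers and strip above 4 N and value of joint flap below 0.04 rad and value of joint lid below 0.03 rad and linear speed of strip below 0.01 m/s); the arm keeps its last pose, push and grip.
It fails at once if the flap is lifted (front edge more than 6 mm) (value of joint flap above 0.12 rad).
It fails at once if the lid is lifted (value of joint lid above 0.06 rad).
It fails at once if the strip is rammed down hard (contact force between strip and bed above 80 N).
It fails at once if the jar, beaker or spatula is disturbed (distance of any of jar, beaker, spatula from where it was at the start of the episode above 0.02 m).
It also fails if it takes over 58 s, if anything falls off the work surface, if the arm or the gripper's body presses on something with over 40 N, if the wrist force passes 120 N, or if a joint passes its speed limit or range.

## Robot

A 6-joint arm with a two-finger parallel gripper is mounted at the origin on the work surface. World frame = base frame: x ahead of the robot, y to its left, z up, the work surface at z = 0. Lengths are in mm, angles in rad, forces in N, time in s.
With the tool pointing down it reaches from about 350 to 775 mm from the base axis. Payload 7.3 kg.
Tool frame: the origin (TCP) lies at the very end of the fingers, on their centre line; the grasp point (between the pads) lies 19 mm behind it (pinch_z is the distance from the TCP to the grasp point, in mm); z points along the fingers, y is the direction in which the jaws open and shut (so a half turn about z gives the same grasp; the last joint's range is limited). The gripper opens to 92 mm and grips with 3 to 60 N. Pads are 19 mm wide; open, the fingers measure 130 mm over their backs; the gripper's body (75 mm by 190 mm) begins 47 mm behind the grasp point.
Start: joints at [0.996, 0.342, 1.524, -0, 1.275, -0.146], TCP at [218.273, 477.495, 226.741] pointing down, gripper open.
Joint ranges: [-2.53, 2.53], [-0.77, 2.02], [0.04, 2.7], [-1, 4.14], [0.28, 2.66], [-3.11, 3.11]. Speed limits (rad/s): [2.57, 2.57, 3.14, 3.14, 3.14, 3.14].

## Interface

Orientations are given as [roll, pitch, yaw] about the fixed x, y, z axes, in that order (R = Rz(yaw) Ry(pitch) Rx(roll)).
In Python, from plant import * gives the robot as it stands.
- The arm moves only by the tool step_arm, never from a script. Its argument "moves" is one flat list of numbers, 7 for each row, row after row: the shift along the tool's x, y, z scaled (see below), then the turn, a rotation vector about the tool's x, y, z scaled (see below), then the closure, from -1 (fully open) to 1 (shut). A call has 1 to 8 rows; each row shifts and turns the pose as measured when the row begins, along the tool's axes as they then stand; what a row does not reach is not made up. The controller multiplies each number of a shift by 2 cm and each number of a turn by 4 degrees. A row lasts 1/12 s, in which the tool goes at most 41.7 mm and 7.16 degrees, less where a joint would pass 70% of its speed; a pose out of reach is approached as far as the arm can. A call with a number of a shift or a turn outside -1 to 1 is refused whole. A call with a gripper value outside its range is refused whole. The fingers move at their own pace and stop on an object; the grip force is fixed at half the most. Time passes only in rows, so rows that do not move let the fingers close. It gives the time, the measured TCP pose, the force and the opening at its end, in the units of the state.
- get_obs(): the state, without advancing time (a new reading comes with each control period).
- capture(name): name is "scene" or "top" or "wrist"; returns the picture (480x640x3 uint8, red, green, blue); there is no depth.
- get_calibration(name): a dict with "mtx" (3x3 intrinsics, pixels), "k1" (the pictures are not rectified: a ray, as slopes to the right and down, at radius r is drawn at 1 + k1 r^2 times it, then the intrinsics apply), "eye" and "orientation" of the camera in the world; the wrist camera has in their place "mount" (4x4, takes a point from camera to tool coordinates, whose origin is the TCP and whose axes are the flange's). Camera axes: x right, y down, z forward; pixel columns grow to the right and rows downward; lengths in mm; the calibration is good to about 2 mm. A picture is of the moment at which its call begins: read the wrist's pose just before it. get_calibration takes no time and is no camera call.
- close_job(): hands the job in, once; it reports no verdict.
The state is a dict: "time": time; "joint_positions": joint angles; "dq": joint speeds; "tau": joint torques, N m; "tool_pos": TCP position; "tcp_rot": TCP orientation; "contact_force": force on the tool from outside, world axes, zero at the start; "moment": the same for the moment, N m; "grip_width": finger opening in mm.
Only numpy, scipy, OpenCV 4.12 (cv2) and the standard library are available. Lean on these libraries where they do the work, as an engineer would, in place of code of your own. Each camera call takes 0.05 s, during which the arm holds its last target.

## Working session

There is one attempt and no reset: what is moved stays moved. The work goes in short steps, Python scripts to look and compute and a tool call to move; the robot and the scene stay as the last step left them, time stands still between calls to the robot, and variables do not carry over. Pictures are saved under pics/ and viewed, and the job is handed in when it is done.

Besides the shell and the picture viewer there is one more tool, called after "Emit:" as name(argument=value, ...) on one line, values as JSON. step_arm: Moves the arm, as the interface text tells. Shifts and turns lie within -1 to 1; 1 stands for 2 cm of shift or 4 degrees of turn. Its arguments: {"type":"object","properties":{"moves":{"type":"array"}},"required":["moves"]}

```bash
ls; mkdir -p pics; python3 - <<'E'
from plant import *
import cv2
print(get_obs())
for n in ("scene","top","wrist"):
    print(n,get_calibration(n))
for n in ("scene","top"):
    cv2.imwrite(f"pics/{n}0.png",cv2.cvtColor(capture(n),cv2.COLOR_RGB2BGR))
E
```

```text
pics
{'time': 0.0, 'joint_positions': array([ 9.96009198e-01,  3.42688640e-01,  1.52501971e+00, -2.59697329e-05,
        1.27542503e+00, -1.45990980e-01]), 'dq': array([ 0.00142863,  0.00165695, -0.00080094,  0.00082533,  0.00049948,
       -0.00014364]), 'tau': array([-2.34065956e-03, -4.31260943e+01, -2.44219494e+01,  7.15523330e-02,
        5.61645732e-02, -9.53702670e-05]), 'tool_pos': array([218.03533792, 477.12311719, 226.06172939]), 'tcp_rot': array([-3.14006471e+00, -1.99563961e-04,  2.71280393e+00]), 'contact_force': array([-0.41558724, -0.89660405, -0.27740904]), 'moment': array([ 0.00530965, -0.0556309 , -0.0235787 ]), 'grip_width': 91.88939721586551}
scene {'mtx': array([[555.30887387,   0.        , 328.92821896],
       [  0.        , 555.30887387, 234.69574768],
       [  0.        ,   0.        ,   1.        ]]), 'k1': -0.10187250116294627, 'eye': array([1319.60619441,  820.34633758, 1178.7746741 ]), 'orientation': array([-2.33035777, -0.00640493,  2.36292907])}
top {'mtx': array([[580.45201293,   0.        , 317.75688468],
       [  0.        , 580.45201293, 248.18426385],
       [  0.        ,   0.        ,   1.        ]]), 'k1': -0.054688009688247594, 'eye': array([ 247.62679638,   34.87912855, 1660.72847698]), 'orientation': array([-2.96033974, -0.00416589, -1.58358139])}
wrist {'mtx': array([[330.76677394,   0.        , 325.06787924],
       [  0.        , 330.76677394, 237.50120451],
       [  0.        ,   0.        ,   1.        ]]), 'k1': 0.007501510264837754, 'mount': array([[-2.89790932e-05, -9.57685818e-01, -2.87815692e-01,
         7.83306497e+01],
       [ 9.99999964e-01, -1.04899319e-04,  2.48358585e-04,
         6.36366946e-01],
       [-2.68041165e-04, -2.87815675e-01,  9.57685786e-01,
        -1.58993211e+02],
       [ 0.00000000e+00,  0.00000000e+00,  0.00000000e+00,
         1.00000000e+00]])}
```

View pics/scene0.png

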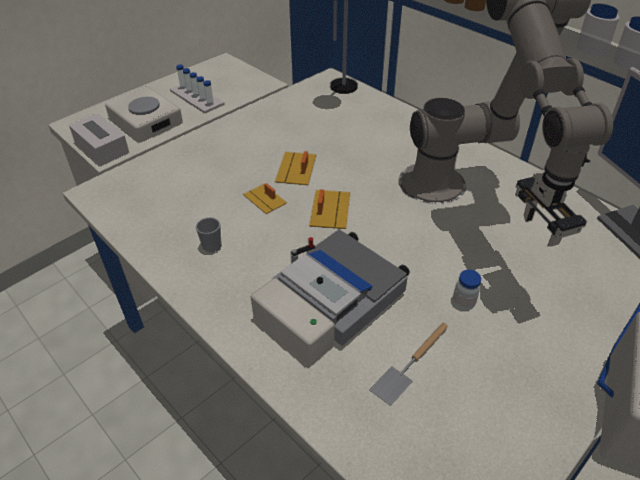

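View pics/top0.png

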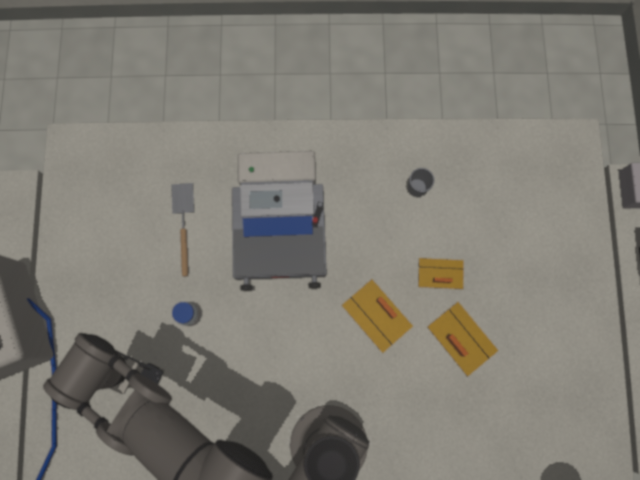

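```bash
cat > h.py <<'E'
import numpy as np, cv2
from scipy.spatial.transform import Rotation as Ro
from plant import *
def rot(o): return Ro.from_euler('xyz',o).as_matrix()
def cam(n,obs=None):
    c=get_calibration(n)
    if n!="wrist": return c['mtx'],c['k1'],rot(c['orientation']),np.array(c['eye'])
    obs=obs or get_obs(); R=rot(obs['tcp_rot']); m=c['mount']
    return c['mtx'],c['k1'],R@m[:3,:3],R@m[:3,3]+obs['tool_pos']
def ray(C,px):
    K,k,R,e=C; px=np.atleast_2d(np.array(px,float))
    n=cv2.undistortPoints(px.reshape(-1,1,2),K,np.array([k,0,0,0,0.]))[:,0]
    d=np.c_[n,np.ones(len(n))]@R.T
    return d
def plane(C,px,z):
    d=ray(C,px); return C[3]+d*((z-C[3][2])/d[:,2])[:,None]
def proj(C,P):
    K,k,R,e=C; p=(np.atleast_2d(P)-e)@R; n=p[:,:2]/p[:,2:]; r2=(n**2).sum(1)
    n=n*(1+k*r2)[:,None]; return n@K[:2,:2].T+K[:2,2]
def tri(C1,p1,C2,p2):
    a=ray(C1,p1)[0];b=ray(C2,p2)[0];a/=np.linalg.norm(a);b/=np.linalg.norm(b)
    s=np.linalg.lstsq(np.c_[a,-b],C2[3]-C1[3],rcond=None)[0]
    A=C1[3]+s[0]*a;B=C2[3]+s[1]*b
    return (A+B)/2,np.linalg.norm(A-B)
def read(f): return cv2.imread(f)
def snap(n,f):
    o=get_obs(); C=cam(n,o); im=cv2.cvtColor(capture(n),cv2.COLOR_RGB2BGR); cv2.imwrite(f,im); return im,C,o
E
python3 - <<'E'
from h import *
for n in("top","scene"):
    im=read(f"pics/{n}0.png");C=cam(n)
    hsv=cv2.cvtColor(im,cv2.COLOR_BGR2HSV)
    m=cv2.inRange(hsv,(8,130,60),(32,255,255)); m=cv2.morphologyEx(m,cv2.MORPH_CLOSE,np.ones((5,5)))
    for c in cv2.findContours(m,0,cv2.CHAIN_APPROX_NONE)[0]:
        if cv2.contourArea(c)<300: continue
        w=plane(C,c[:,0,:],4)[:,:2].astype(np.float32)
        print(n,c[:,0].mean(0),cv2.minAreaRect(w))
im=read("pics/top0.png"); cv2.imwrite("pics/crop1.png",cv2.resize(im[230:400,220:520],None,fx=2.6,fy=2.6,interpolation=cv2.INTER_CUBIC))
im=read("pics/scene0.png"); cv2.imwrite("pics/crop2.png",cv2.resize(im[140:360,230:430],None,fx=2.7,fy=2.7,interpolation=cv2.INTER_CUBIC))
E
```

```text
top [462.35714286 338.44805195] ((286.35955810546875, -382.6749267578125), (173.37510681152344, 112.09864044189453), 37.50629806518555)
top [376.85333333 315.58666667] ((355.0870056152344, -141.78421020507812), (173.03602600097656, 112.13668060302734), 39.63508605957031)
top [440.72992701 273.17518248] ((473.774658203125, -329.697265625), (125.25399017333984, 79.63694763183594), 86.39154815673828)
scene [329.7810219 209.       ] ((355.12109375, -141.7991943359375), (179.86550903320312, 113.17062377929688), 39.64285659790039)
scene [264.90804598 197.75862069] ((470.2102966308594, -328.2502746582031), (128.5154571533203, 92.3026123046875), 86.07466125488281)
scene [295.49166667 168.11666667] ((283.7216491699219, -384.6664123535156), (187.12611389160156, 113.32548522949219), 37.387779235839844)
```

View pics/crop1.png

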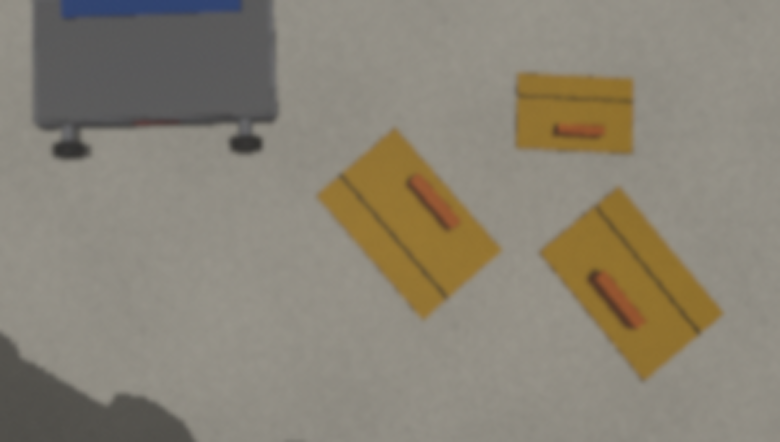

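View pics/crop2.png

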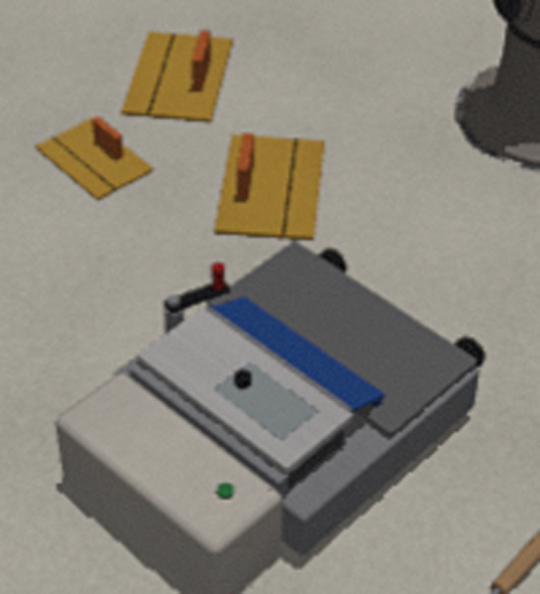

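```bash
python3 - <<'E'
from h import *
im=read("pics/top0.png"); cv2.imwrite("pics/crop3.png",cv2.resize(im[140:300,220:340],None,fx=3.7,fy=3.7,interpolation=cv2.INTER_CUBIC))
im=read("pics/scene0.png"); cv2.imwrite("pics/crop4.png",cv2.resize(im[225:365,245:415],None,fx=4,fy=4,interpolation=cv2.INTER_CUBIC))
for n in("top","scene"):
    im=read(f"pics/{n}0.png");C=cam(n)
    hsv=cv2.cvtColor(im,cv2.COLOR_BGR2HSV)
    m=cv2.inRange(hsv,(100,120,40),(130,255,255)); 
    for c in cv2.findContours(m,0,cv2.CHAIN_APPROX_NONE)[0]:
        if cv2.contourArea(c)<200: continue
        x,y,w,h=cv2.boundingRect(c)
        if not(200<x<400 and 200<y<320): continue
        r=cv2.minAreaRect(c); print(n,'blue',r); b=cv2.boxPoints(r); print(b.tolist()); print(plane(C,b,98).round(1).tolist())
    m=cv2.inRange(hsv,(0,150,60),(6,255,255))|cv2.inRange(hsv,(172,150,60),(180,255,255))
    for c in cv2.findContours(m,0,cv2.CHAIN_APPROX_NONE)[0]:
        if cv2.contourArea(c)<3: continue
        print(n,'red',cv2.boundingRect(c),cv2.contourArea(c))
E
```

```text
top blue ((277.45611572265625, 225.7925262451172), (16.334659576416016, 67.10110473632812), 87.91743469238281)
[[243.63092041015625, 218.84979248046875], [310.6877136230469, 216.411376953125], [311.28131103515625, 232.73526000976562], [244.22451782226562, 235.17367553710938]]
[[618.8, 228.5, 98.0], [623.5, 43.1, 98.0], [577.3, 42.0, 98.0], [572.7, 226.4, 98.0]]
scene blue ((340.4631042480469, 270.1241760253906), (70.04432678222656, 10.650015830993652), 34.99202346801758)
[[308.7181396484375, 254.4027099609375], [314.82550048828125, 245.6778564453125], [372.20806884765625, 285.84564208984375], [366.1007080078125, 294.57049560546875]]
[[609.5, 32.1, 98.0], [574.3, 19.2, 98.0], [569.9, 229.5, 98.0], [602.9, 238.4, 98.0]]
scene red (309, 238, 4, 9) 16.5
```

View pics/crop3.png

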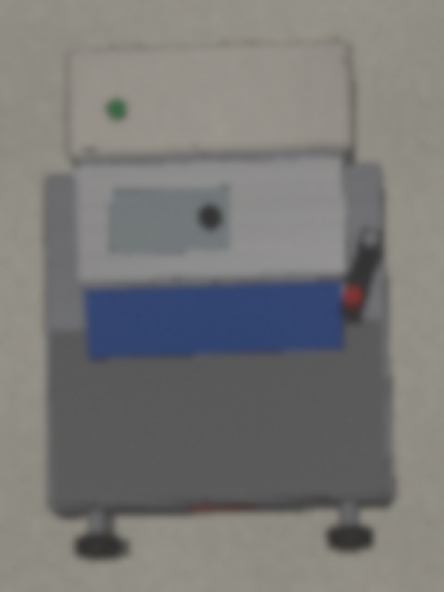

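View pics/crop4.png

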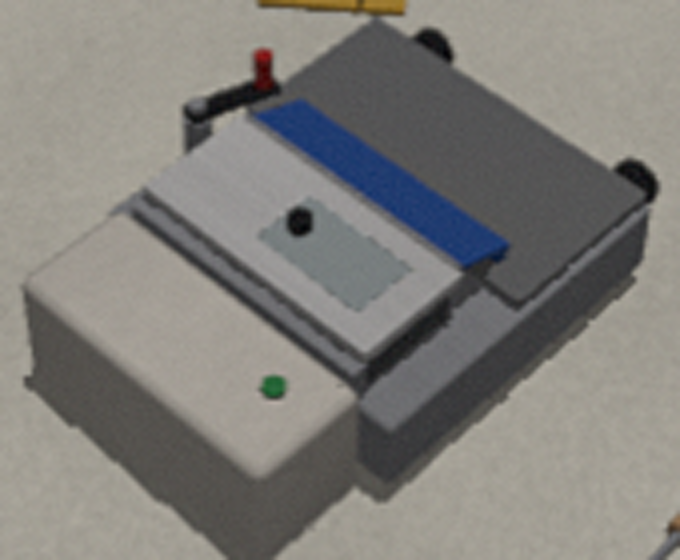

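```bash
python3 - <<'E'
from h import *
T=cam("top");S=cam("scene")
print(tri(T,(315.1,219.5),S,(310.8,239)))
print(plane(T,(315.1,219.7),154),plane(S,(310.8,238.5),154),plane(S,(310.8,246.5),127))
# pivot: crop4 pivot cap (198,104)->scene ; crop3 (371,238)
p=(245+197/4,225+105/4); q=(220+371/3.7,140+238/3.7)
print(p,q,tri(T,q,S,p),plane(T,q,127),plane(S,p,127))
print(plane(T,[(183,313)],100),plane(T,[(420,182)],85))
E
```

```text
(array([601.53074455,  31.83506414, 150.94475663]), np.float64(1.794468408381446))
[[600.85991159  31.16206823 154.        ]] [[601.8850283   33.57018208 154.        ]] [[604.2423049   35.43922995 127.        ]]
(294.25, 251.25) (320.27027027027026, 204.32432432432432) (array([649.14417792,  17.2986356 , 127.62041776]), np.float64(2.1002961017371895)) [[650.0172634   16.49485125 127.        ]] [[648.20288774  17.75920275 127.        ]]
[[360.93028598 388.89559556 100.        ]] [[ 723.08705458 -266.92808452   85.        ]]
```

Emit:
step_arm(moves=[0,0,-0.5,0,0,0.95,-1,0,0,-0.5,0,0,0.95,-1,0,0,-0.5,0,0,0.95,-1,0,0,-0.5,0,0,0.95,-1,0,0,0,0,0,0.95,-1])

```text
time: 0.52
tool_pos: [217.2, 475.8, 264.7]
tcp_rot: [-3.133, 0.002, 2.368]
contact_force: [-0.5, -0.0, 0.6]
grip_width: 91.4
```

```bash
cat > go.py <<'E'
import sys
from h import *
o=get_obs();R=rot(o['tcp_rot'])
print('t',round(o['time'],2),'pos',o['tool_pos'].round(1),'rpy',o['tcp_rot'].round(4),'F',o['contact_force'].round(1),'w',round(o['grip_width'],1))
if len(sys.argv)>=4:
    t=np.array([float(v) for v in sys.argv[1:4]]); d=R.T@(t-o['tool_pos']); print('tool delta units(20mm)',(d/20).round(2))
if len(sys.argv)>=5:
    y=np.radians(float(sys.argv[4])); Rt=Ro.from_euler('xyz',[np.pi,0,y]).as_matrix()
    print('rotvec units(4deg)',(np.degrees(Ro.from_matrix(R.T@Rt).as_rotvec())/4).round(2))
E
python3 go.py 560 60 265 136.5
```

```text
t 0.52 pos [217.2 475.8 264.7] rpy [-3.1326e+00  1.8000e-03  2.3684e+00] F [-0.5 -0.   0.6] w 91.4
tool delta units(20mm) [-26.79  -2.91   0.06]
rotvec units(4deg) [-0.13  0.03 -0.2 ]
```

Emit:
step_arm(moves=[-1,-0.1,0,0,0,0,-1,-1,-0.1,0,0,0,0,-1,-1,-0.1,0,0,0,0,-1,-1,-0.1,0,0,0,0,-1,-1,-0.1,0,0,0,0,-1,-1,-0.1,0,0,0,0,-1,-1,-0.1,0,0,0,0,-1,-1,-0.1,0,0,0,0,-1])

```text
time: 1.18
tool_pos: [320.5, 348.9, 262.6]
tcp_rot: [-3.127, 0.0, 2.371]
contact_force: [0.1, 0.3, -0.1]
grip_width: 91.8
```

Emit:
step_arm(moves=[-1,-0.1,0,0,0,0,-1,-1,-0.1,0,0,0,0,-1,-1,-0.1,0,0,0,0,-1,-1,-0.1,0,0,0,0,-1,-1,-0.1,0,0,0,0,-1,-1,-0.1,0,0,0,0,-1,-1,-0.1,0,0,0,0,-1,-1,-0.1,0,0,0,0,-1])

```text
time: 1.85
tool_pos: [427.0, 218.2, 260.2]
tcp_rot: [-3.121, -0.002, 2.371]
contact_force: [-0.1, 0.7, 0.0]
grip_width: 91.7
```

```bash
python3 go.py 560 60 265 136.5
```

```text
t 1.85 pos [427.  218.2 260.2] rpy [-3.1214e+00 -1.8000e-03  2.3712e+00] F [-0.1  0.7  0. ] w 91.7
tool delta units(20mm) [-10.28  -1.05  -0.24]
rotvec units(4deg) [-0.29 -0.03 -0.16]
```

Emit:
step_arm(moves=[-1,-0.1,0,-0.1,0,-0.05,-1,-1,-0.1,0,-0.1,0,-0.05,-1,-1,-0.1,0,-0.1,0,-0.05,-1,-1,-0.1,0,-0.1,0,0,-1,-1,-0.1,0,-0.1,0,0,-1,-1,-0.1,0,0,0,0,-1,-1,-0.1,0,0,0,0,-1,-1,-0.1,0,0,0,0,-1])

```text
time: 2.52
tool_pos: [534.4, 88.7, 256.5]
tcp_rot: [3.131, -0.006, 2.382]
contact_force: [0.2, 0.3, 0.2]
grip_width: 91.7
```

Emit:
step_arm(moves=[-0.7,-0.1,0,0,0,0,-1,-0.3,0,0,0,0,0,-1,0,0,0,0,0,0,-1])

```text
time: 2.77
tool_pos: [549.5, 69.7, 254.7]
tcp_rot: [3.133, -0.008, 2.378]
contact_force: [0.3, -0.2, -0.0]
grip_width: 92.2
```

```bash
python3 go.py 560 60 265 136.5; python3 - <<'E'
from h import *
im,C,o=snap("wrist","pics/w1.png"); print(o['tool_pos'],o['tcp_rot'],np.abs(o['dq']).max())
import pickle;pickle.dump((C,o),open("w1.pkl","wb"))
E
```

```text
t 2.77 pos [549.5  69.7 254.7] rpy [ 3.1327 -0.0077  2.3778] F [ 0.3 -0.2 -0. ] w 92.2
tool delta units(20mm) [-0.71  0.02 -0.52]
rotvec units(4deg) [ 0.13 -0.11 -0.07]
[549.48715148  69.72443315 254.67532108] [ 3.13272203 -0.00765634  2.37784612] 0.009001508772175907
```

View pics/w1.png

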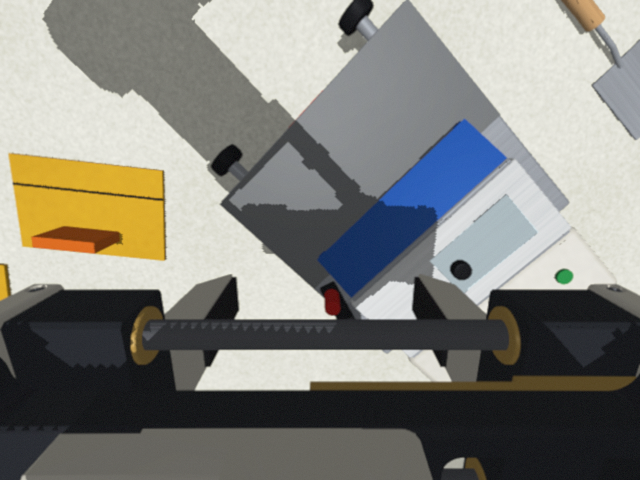

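```bash
python3 - <<'E'
from h import *
im=read("pics/w1.png")
cv2.imwrite("pics/w1a.png",cv2.resize(im[90:320,210:510],None,fx=2.6,fy=2.6,interpolation=cv2.INTER_CUBIC))
E
```

```text
(no output)
```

View pics/w1a.png

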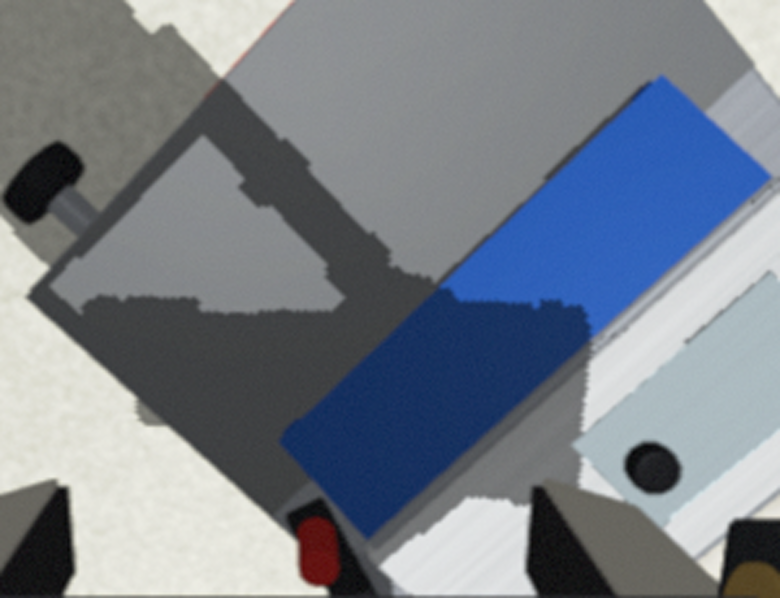

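```bash
python3 - <<'E'
from h import *
import pickle
C,o=pickle.load(open("w1.pkl","rb"));f=lambda x,y:(210+(x+.5)/2.6-.5,90+(y+.5)/2.6-.5)
P=plane(C,[f(660,77),f(281,440)],97.6); print('flap front',P.round(1),np.linalg.norm(P[0]-P[1]))
d=P[0]-P[1]; print('yaw deg',np.degrees(np.arctan2(-d[0],d[1])))
P=plane(C,[f(770,178),f(368,540)],117.6); print('flap rear',P.round(1),np.linalg.norm(P[0]-P[1]));d=P[0]-P[1]; print('yaw deg',np.degrees(np.arctan2(-d[0],d[1])))
print('bed front right',plane(C,[f(30,293)],85).round(1))
print('post top',plane(C,[f(318,567)],154),'base',plane(C,[f(316,525)],127))
print('knob',plane(C,[f(653,467)],127))
T=cam("top");S=cam("scene")
# bed front edge in top crop3: (50,517)-(395,505)
g=lambda x,y:(220+x/3.7,140+y/3.7)
P=plane(T,[g(50,515),g(393,503)],85);print('top bed front',P.round(1));d=P[0]-P[1];print(np.degrees(np.arctan2(-d[0],d[1])),np.linalg.norm(d),P.mean(0))
P=plane(T,[g(88,358),g(344,349)],97.6);print('top flap front',P.round(1));d=P[0]-P[1];print(np.degrees(np.arctan2(-d[0],d[1])),np.linalg.norm(d),P.mean(0))
q=lambda x,y:(245+x/4,225+y/4)
P=plane(S,[q(504,262-12),q(251,115)],97.6);print('scene?',P.round(1))
E
```

```text
flap front [[568.2 227.9  97.6]
 [573.   39.6  97.6]] 188.35368664760796
yaw deg 1.4583780750972457
flap rear [[615.  228.5 117.6]
 [619.8  40.5 117.6]] 188.07639694834924
yaw deg 1.4887393518969
bed front right [[465.9   8.5  85. ]]
post top [[599.95040528  31.75490757 154.        ]] base [[598.16154647  33.52417992 127.        ]]
knob [[665.65168698 136.25978421 127.        ]]
top bed front [[452.9 256.1  85. ]
 [458.8   2.5  85. ]]
1.3390033092760152 253.7242126916168 [455.8263319  129.29119264  85.        ]
top flap front [[568.4 227.6  97.6]
 [572.9  37.4  97.6]]
1.3628171903588888 190.30821429241027 [570.62762315 132.4914496   97.6       ]
scene? [[576.1 230.9  97.6]
 [609.5  28.2  97.6]]
```

```bash
python3 go.py 599.5 32.5 134 136.5
```

```text
t 2.82 pos [549.   70.2 254.6] rpy [ 3.1329 -0.008   2.3782] F [-0.2  0.  -0.2] w 91.7
tool delta units(20mm) [-3.18  0.33  6.01]
rotvec units(4deg) [ 0.12 -0.11 -0.06]
```

Horizontal first with the jaws going to half open, then down.

Emit:
step_arm(moves=[-0.8,0.08,0,0.05,-0.05,0,0,-0.8,0.08,0,0.05,-0.05,0,0,-0.8,0.08,0,0,0,0,0,-0.8,0.08,0,0,0,0,0,0,0,0.7,0,0,0,0,0,0,0.7,0,0,0,0,0,0,0.7,0,0,0,0])

```text
time: 3.4
tool_pos: [599.4, 37.0, 215.2]
tcp_rot: [3.135, 0.001, 2.386]
contact_force: [-0.2, -0.9, 0.2]
grip_width: 49.7
```

```bash
python3 go.py 599.5 32.5 134 136.5; python3 - <<'E'
from h import *
im,C,o=snap("wrist","pics/w2.png")
E
```

```text
t 3.4 pos [599.4  37.  215.2] rpy [3.1355e+00 1.0000e-03 2.3857e+00] F [-0.2 -0.9  0.2] w 49.7
tool delta units(20mm) [-0.15 -0.18  4.06]
rotvec units(4deg) [0.09 0.01 0.05]
```

View pics/w2.png

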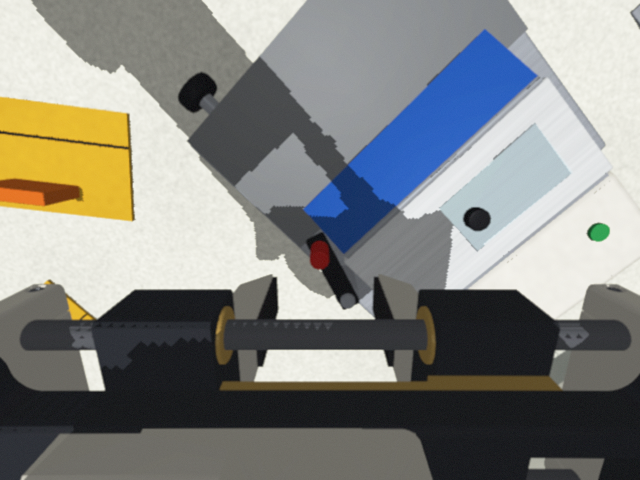

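```bash
python3 - <<'E'
from h import *
C=cam("wrist")
print(plane(C,[(319.5,258)],154),plane(C,[(319,246)],127),plane(C,[(348,300)],129))
hsv=cv2.cvtColor(read("pics/w2.png"),cv2.COLOR_BGR2HSV)
m=cv2.inRange(hsv,(0,150,60),(6,255,255))|cv2.inRange(hsv,(174,150,60),(180,255,255)); m[:230]=0;m[270:]=0
ys,xs=np.nonzero(m[:,300:340]);print(xs.min()+300,xs.max()+300,ys.min(),ys.max())
E
```

```text
[[596.53243331  34.0969713  154.        ]] [[596.00007962  33.57199664 127.        ]] [[644.89623941  19.44627738 129.        ]]
311 329 241 268
```

Emit:
step_arm(moves=[-0.1,-0.2,0.7,0,0,0,0,0,0,0.8,0,0,0,0,0,0,0.8,0,0,0,0,0,0,0.8,0,0,0,0,0,0,0.5,0,0,0,0,0,0,0,0,0,0,0])

```text
time: 3.95
tool_pos: [593.3, 39.7, 139.1]
tcp_rot: [3.139, -0.006, 2.392]
contact_force: [-0.4, 0.4, 0.2]
grip_width: 45.7
```

```bash
python3 go.py 598 33 133 136.5
```

```text
t 3.95 pos [593.3  39.7 139.1] rpy [ 3.1387 -0.0057  2.3924] F [-0.4  0.4  0.2] w 45.7
tool delta units(20mm) [-0.4  -0.09  0.3 ]
rotvec units(4deg) [ 0.04 -0.08  0.14]
```

Emit:
step_arm(moves=[-0.4,-0.1,0.3,0,0,0,0,0,0,0,0,0,0,0.5,0,0,0,0,0,0,0.5,0,0,0,0,0,0,0.5])

```text
time: 4.28
tool_pos: [599.1, 33.2, 135.2]
tcp_rot: [3.137, -0.004, 2.394]
contact_force: [0.5, -0.2, -0.0]
grip_width: 30.6
```

```bash
python3 go.py 598 33 133 136.5; python3 - <<'E'
from h import *
im,C,o=snap("wrist","pics/w3.png")
E
```

```text
t 4.28 pos [599.1  33.2 135.2] rpy [ 3.1367 -0.0035  2.3939] F [ 0.5 -0.2 -0. ] w 30.6
tool delta units(20mm) [ 0.03 -0.05  0.11]
rotvec units(4deg) [ 0.07 -0.05  0.17]
```

View pics/w3.png

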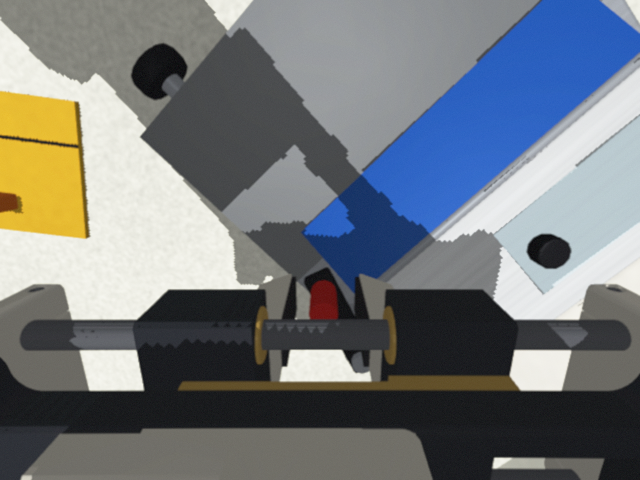

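Emit:
step_arm(moves=[0.1,0.35,0.1,0,0,0.05,0.5,0.1,0.35,0,0,0,0.05,0.5,0,0.38,0,0,0,0.05,0.5,0,0.38,0,0,0,0,0.5])

```text
time: 4.67
tool_pos: [615.5, 58.2, 134.3]
tcp_rot: [3.139, -0.005, 2.38]
contact_force: [-2.9, -0.4, -0.2]
grip_width: 23.2
```

```bash
python3 go.py 616 57 133 136.5
```

```text
t 4.67 pos [615.5  58.2 134.3] rpy [ 3.1392 -0.0054  2.3803] F [-2.9 -0.4 -0.2] w 23.2
tool delta units(20mm) [-0.06 -0.02  0.07]
rotvec units(4deg) [ 0.03 -0.08 -0.03]
```

Emit:
step_arm(moves=[-0.15,0.36,0,0,0,0,0.5,-0.15,0.36,0,0,0,0,0.5,-0.25,0.35,0,0,0,0,0.5,-0.25,0.35,0,0,0,0,0.5,-0.2,0.3,0,0,0,0,0.5,0,0.2,0,0,0,0,0.5])

```text
time: 5.17
tool_pos: [649.1, 72.4, 133.0]
tcp_rot: [-3.115, -0.019, 2.384]
contact_force: [-15.4, -18.4, 12.1]
grip_width: 23.0
```

```bash
python3 go.py 654 71 133 136.5;  python3 - <<'E'
from h import *
im,C,o=snap("wrist","pics/w4.png")
im,C,o=snap("scene","pics/s4.png"); cv2.imwrite("pics/s4c.png",cv2.resize(im[200:340,245:415],None,fx=4,fy=4,interpolation=cv2.INTER_CUBIC))
E
```

```text
t 5.17 pos [649.1  72.4 133. ] rpy [-3.1152 -0.019   2.3839] F [-15.4 -18.4  12.1] w 23.0
tool delta units(20mm) [-0.23  0.12 -0.01]
rotvec units(4deg) [-0.38 -0.27  0.02]
```

View pics/w4.png

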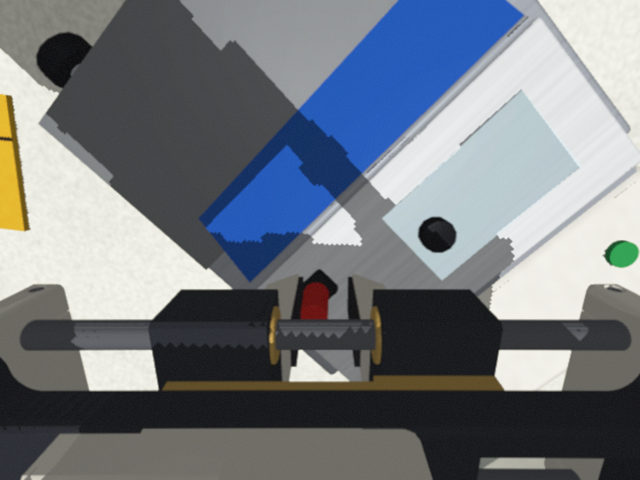

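View pics/s4c.png

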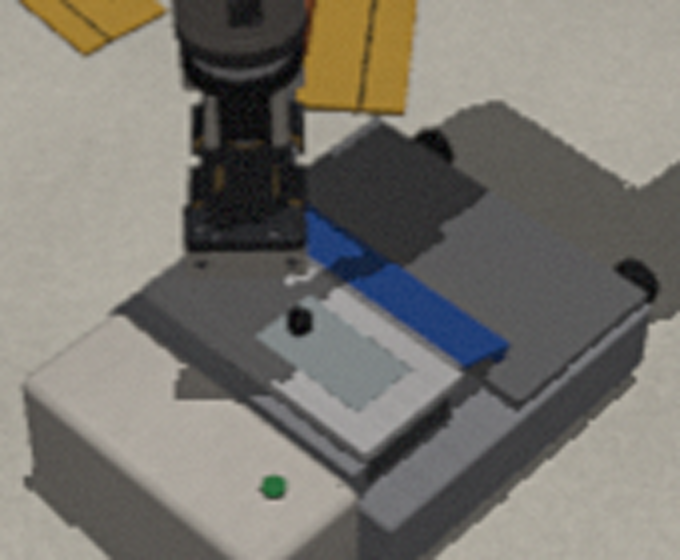

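Emit:
step_arm(moves=[0,0,0,-0.2,-0.2,0,0.5,0,-0.2,0,-0.1,0,0,0.3,0,0,0,0,0,0,0.1,0,0,0,0,0,0,0])

```text
time: 5.6
tool_pos: [647.4, 69.4, 134.0]
tcp_rot: [-3.137, -0.003, 2.384]
contact_force: [0.3, 0.5, 0.5]
grip_width: 38.4
```

Emit:
step_arm(moves=[0,0,-0.5,0,0,0,0,0,0,-0.8,0,0,0,0,0,0,-0.8,0,0,0,0,0,0,-0.8,0,0,0,0,0,0,-0.8,0,0,0,0])

```text
time: 6.02
tool_pos: [648.5, 72.1, 208.9]
tcp_rot: [-3.135, -0.008, 2.386]
contact_force: [1.0, 0.2, -0.6]
grip_width: 46.2
```

```bash
python3 go.py 500 -150 240 136.5;  python3 - <<'E'
from h import *
im,C,o=snap("wrist","pics/w5.png")
import pickle;pickle.dump((C,o),open("w5.pkl","wb"))
E
```

```text
t 6.02 pos [648.5  72.1 208.9] rpy [-3.135  -0.0076  2.3857] F [ 1.   0.2 -0.6] w 46.2
tool delta units(20mm) [ -2.2  -13.18  -1.49]
rotvec units(4deg) [-0.09 -0.11  0.05]
```

View pics/w5.png

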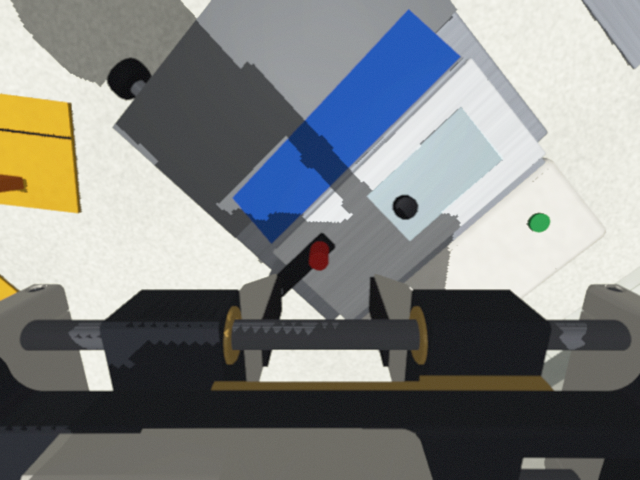

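Emit:
step_arm(moves=[0,0,-0.3,0,0,1,0,0,0,-0.3,0,0,1,0,0,0,-0.3,0,0,1,0,0,0,-0.3,0,0,1,0,0,0,-0.3,0,0,1,0,0,0,-0.2,0,0,1,0,0,0,-0.2,0,0,1,0,0,0,0,0,0,1,0])

```text
time: 6.73
tool_pos: [654.2, 75.9, 257.3]
tcp_rot: [3.133, -0.001, 1.806]
contact_force: [0.4, 0.3, -0.7]
grip_width: 45.9
```

Emit:
step_arm(moves=[0,0,0,0,0,1,0,0,0,0,0,0,1,0,0,0,0,0,0,1,0])

```text
time: 6.98
tool_pos: [655.4, 77.2, 258.1]
tcp_rot: [3.131, -0.004, 1.587]
contact_force: [0.6, 1.0, 0.2]
grip_width: 45.8
```

```bash
python3 go.py 470 -260 245 89
```

```text
t 6.98 pos [655.4  77.2 258.1] rpy [ 3.1306 -0.0035  1.5872] F [0.6 1.  0.2] w 45.8
tool delta units(20mm) [-16.71  -9.55   0.49]
rotvec units(4deg) [ 0.16 -0.05  0.48]
```

Emit:
step_arm(moves=[-1,-0.56,0,0.02,0,0,-1,-1,-0.56,0,0,0,0,-1,-1,-0.56,0,0,0,0,-1,-1,-0.56,0,0,0,0,-1,-1,-0.56,0,0,0,0,-1,-1,-0.56,0,0,0,0,-1,-1,-0.56,0,0,0,0,-1,-1,-0.56,0,0,0,0,-1])

```text
time: 7.65
tool_pos: [569.5, -82.6, 255.9]
tcp_rot: [3.125, -0.006, 1.594]
contact_force: [0.3, 0.3, -0.7]
grip_width: 90.5
```

Emit:
step_arm(moves=[-1,-0.56,0,0,0,0,-1,-1,-0.56,0,0,0,0,-1,-1,-0.56,0,0,0,0,-1,-1,-0.56,0,0,0,0,-1,-1,-0.56,0,0,0,0,-1,-1,-0.56,0,0,0,0,-1,-1,-0.56,0,0,0,0,-1,-0.3,-0.2,0,0,0,0,-1])

```text
time: 8.32
tool_pos: [489.0, -238.2, 255.4]
tcp_rot: [3.118, -0.004, 1.595]
contact_force: [-0.2, -0.0, 0.7]
grip_width: 91.8
```

```bash
python3 go.py 470 -260 245 89
```

```text
t 8.32 pos [ 489.  -238.2  255.4] rpy [ 3.118  -0.0038  1.5949] F [-0.2 -0.   0.7] w 91.8
tool delta units(20mm) [-1.07 -0.99  0.49]
rotvec units(4deg) [ 0.34 -0.06  0.59]
```

Emit:
step_arm(moves=[-0.5,-0.5,0.2,0.2,0,0,-1,-0.5,-0.5,0.2,0.1,0,0,-1,0,0,0,0,0,0,-1])

```text
time: 8.57
tool_pos: [469.4, -260.5, 247.3]
tcp_rot: [3.137, -0.003, 1.593]
contact_force: [-1.4, -0.8, 0.2]
grip_width: 91.7
```

```bash
python3 go.py;  python3 - <<'E'
from h import *
im,C,o=snap("wrist","pics/w6.png")
import pickle;pickle.dump((C,o),open("w6.pkl","wb"))
E
```

```text
t 8.57 pos [ 469.4 -260.5  247.3] rpy [ 3.1373 -0.0032  1.5932] F [-1.4 -0.8  0.2] w 91.7
```

View pics/w6.png

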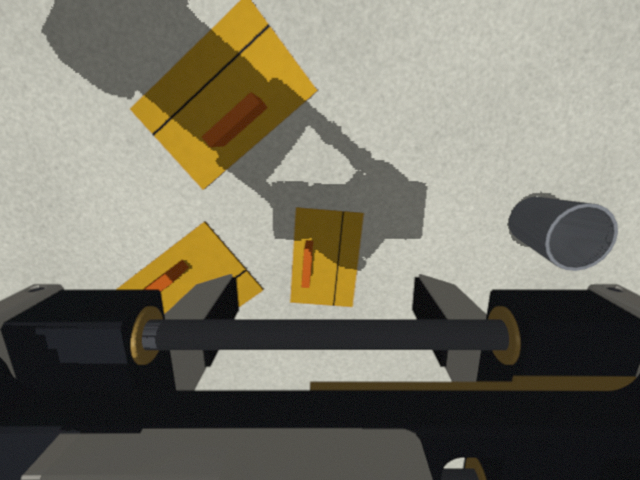

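```bash
python3 - <<'E'
from h import *
import pickle
C,o=pickle.load(open("w6.pkl","rb")); im=read("pics/w6.png"); hsv=cv2.cvtColor(im,cv2.COLOR_BGR2HSV)
roi=np.zeros(im.shape[:2],np.uint8); roi[195:320,270:385]=1
ye=cv2.inRange(hsv,(8,120,40),(32,255,255))*roi; ye=cv2.morphologyEx(ye,cv2.MORPH_CLOSE,np.ones((5,5)))
c=max(cv2.findContours(ye,0,cv2.CHAIN_APPROX_NONE)[0],key=cv2.contourArea)
w=plane(C,c[:,0],4)[:,:2].astype(np.float32); r=cv2.minAreaRect(w); print(r); print(cv2.boxPoints(r))
# fin: orange lower hue
print([hsv[y,x].tolist() for x,y in((307,265),(307,245),(300,230),(305,280),(297,290))])
cv2.imwrite("pics/w6c.png",cv2.resize(im[195:320,270:385],None,fx=4.5,fy=4.5,interpolation=cv2.INTER_CUBIC))
E
```

```text
((471.8048095703125, -330.8577575683594), (130.51852416992188, 84.24434661865234), 86.46455383300781)
[[ 425.73853 -393.39532]
 [ 509.8225  -398.59033]
 [ 517.8711  -268.3202 ]
 [ 433.7871  -263.12518]]
[[12, 210, 191], [12, 220, 87], [22, 202, 97], [12, 213, 189], [22, 205, 184]]
```

View pics/w6c.png

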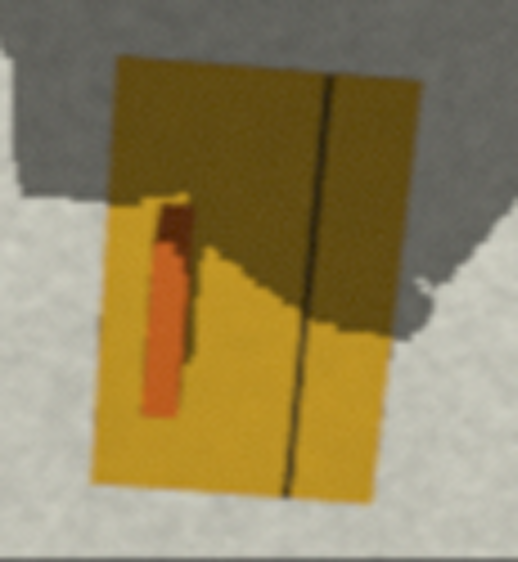

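```bash
python3 - <<'E'
from h import *
import pickle
C,o=pickle.load(open("w6.pkl","rb"))
f=lambda x,y:(270+(x+.5)/4.5-.5,195+(y+.5)/4.5-.5)
print(plane(C,[f(167,310),f(155,415),f(179,205)],[40,40,40]) if 0 else plane(C,[f(165,311),f(155,415),f(177,205)],40).round(1))
E
python3 go.py 449.3 -329.5 60 86.46
```

```text
[[ 449.3 -324.    40. ]
 [ 446.8 -353.9   40. ]
 [ 452.2 -294.8   40. ]]
t 8.62 pos [ 470.2 -259.8  247.6] rpy [ 3.1362 -0.0035  1.5933] F [ 0.3 -0.9  0.7] w 91.7
tool delta units(20mm) [-3.49 -1.17  9.36]
rotvec units(4deg) [ 0.08 -0.05  1.21]
```

Emit:
step_arm(moves=[-0.8,-0.3,0.5,0,0,0.6,-0.1,-0.8,-0.3,0.9,0,0,0.6,-0.1,-0.9,-0.3,0.9,0,0,0,-0.1,-0.9,-0.3,0.9,0,0,0,-0.1,0,0,0.9,0,0,0,-0.1,0,0,0.9,0,0,0,-0.1,0,0,0.9,0,0,0,-0.1,0,0,0.9,0,0,0,-0.1])

```text
time: 9.28
tool_pos: [454.5, -325.8, 112.8]
tcp_rot: [3.118, 0.002, 1.511]
contact_force: [-0.5, -0.2, 0.1]
grip_width: 50.8
```

```bash
python3 go.py 449.3 -329.5 50 86.46
```

```text
t 9.28 pos [ 454.5 -325.8  112.8] rpy [3.1184e+00 2.0000e-03 1.5111e+00] F [-0.5 -0.2  0.1] w 50.8
tool delta units(20mm) [-0.2  -0.32  3.13]
rotvec units(4deg) [0.33 0.03 0.03]
```

Emit:
step_arm(moves=[-0.2,-0.3,0.8,0.2,0,0,-0.1,0,0,0.9,0.1,0,0,-0.1,0,0,0.9,0,0,0,-0.1,0,0,0.5,0,0,0,-0.1,0,0,0,0,0,0,-0.1])

```text
time: 9.7
tool_pos: [452.1, -324.5, 45.2]
tcp_rot: [3.14, -0.002, 1.515]
contact_force: [-0.8, 0.5, 0.2]
grip_width: 50.6
```

```bash
python3 go.py 449.3 -329.5 9 86.46;  python3 - <<'E'
from h import *
im,C,o=snap("wrist","pics/w7.png")
E
```

```text
t 9.7 pos [ 452.1 -324.5   45.2] rpy [ 3.1402e+00 -1.9000e-03  1.5147e+00] F [-0.8  0.5  0.2] w 50.6
tool delta units(20mm) [-0.26 -0.13  1.81]
rotvec units(4deg) [ 0.02 -0.03  0.08]
```

View pics/w7.png

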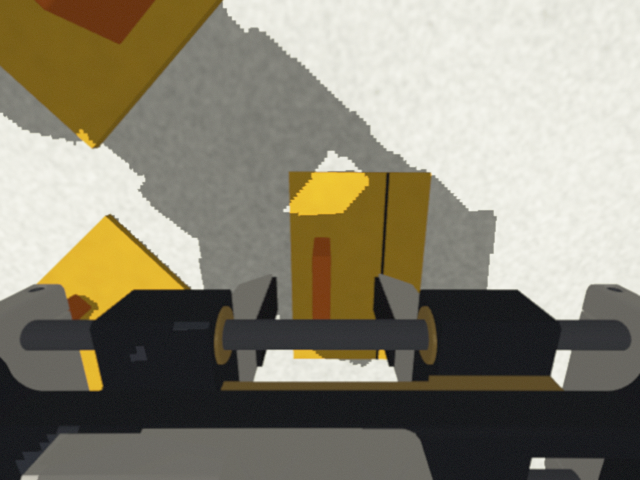

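Emit:
step_arm(moves=[-0.25,-0.1,0.5,0,0,0.05,-0.1,0,0,0.7,0,0,0,-0.1,0,0,0.5,0,0,0,-0.1,0,0,0.1,0,0,0,-0.1])

```text
time: 10.08
tool_pos: [453.3, -331.9, 12.1]
tcp_rot: [3.132, 0.004, 1.512]
contact_force: [-0.8, -0.1, -0.2]
grip_width: 50.6
```

```bash
python3 go.py 449.3 -329.5 9 86.46
```

```text
t 10.08 pos [ 453.3 -331.9   12.1] rpy [3.1322 0.0044 1.512 ] F [-0.8 -0.1 -0.2] w 50.6
tool delta units(20mm) [ 0.11 -0.21  0.15]
rotvec units(4deg) [0.14 0.06 0.04]
```

Emit:
step_arm(moves=[0.1,-0.2,0.13,0.15,0.05,0,-0.1,0,0,0,0,0,0,0.5,0,0,0,0,0,0,1,0,0,0,0,0,0,1,0,0,0,0,0,0,1,0,0,0,0,0,0,1])

```text
time: 10.58
tool_pos: [449.8, -330.7, 11.0]
tcp_rot: [3.141, 0.003, 1.511]
contact_force: [0.3, 1.4, 0.5]
grip_width: 21.9
```

```bash
python3 go.py 449.3 -329.5 9 86.46
```

```text
t 10.58 pos [ 449.8 -330.7   11. ] rpy [3.1415e+00 2.5000e-03 1.5115e+00] F [0.3 1.4 0.5] w 21.9
tool delta units(20mm) [ 0.06 -0.03  0.1 ]
rotvec units(4deg) [0.   0.04 0.04]
```

Emit:
step_arm(moves=[0,0,0.05,0,0,0,1,0,0,0,0,0,0,1,0,0,0,0,0,0,1,0,0,0,0,0,0,1,0,0,0,0,0,0,1])

```text
time: 11.0
tool_pos: [450.0, -330.9, 10.5]
tcp_rot: [3.141, 0.003, 1.512]
contact_force: [0.4, 0.0, -0.5]
grip_width: 9.4
```

```bash
python3 go.py 449.3 -329.5 60 90
```

```text
t 11.0 pos [ 450.  -330.9   10.5] rpy [3.1408e+00 3.1000e-03 1.5115e+00] F [ 0.4  0.  -0.5] w 9.4
tool delta units(20mm) [ 0.06 -0.04 -2.48]
rotvec units(4deg) [ 0.01  0.05 -0.85]
```

Emit:
step_arm(moves=[0,0,-0.3,0,0,0,1,0,0,-0.6,0,0,0,1,0,0,-0.9,0,0,0,1,0,0,-1,0,0,0,1,0,0,-1,0,0,0,1,0,0,-1,0,0,0,1,0,0,-1,0,0,0,1,0,0,-1,0,0,0,1])

```text
time: 11.67
tool_pos: [446.1, -326.7, 147.2]
tcp_rot: [-3.129, -0.008, 1.511]
contact_force: [-1.0, -1.4, -2.1]
grip_width: 10.2
```

```bash
python3 go.py 475 131 190 91.45;  python3 - <<'E'
from h import *
im,C,o=snap("wrist","pics/w8.png")
E
```

```text
t 11.67 pos [ 446.1 -326.7  147.2] rpy [-3.1291 -0.0084  1.5115] F [-1.  -1.4 -2.1] w 10.2
tool delta units(20mm) [22.95  0.06 -1.95]
rotvec units(4deg) [-0.17 -0.13 -1.21]
```

View pics/w8.png

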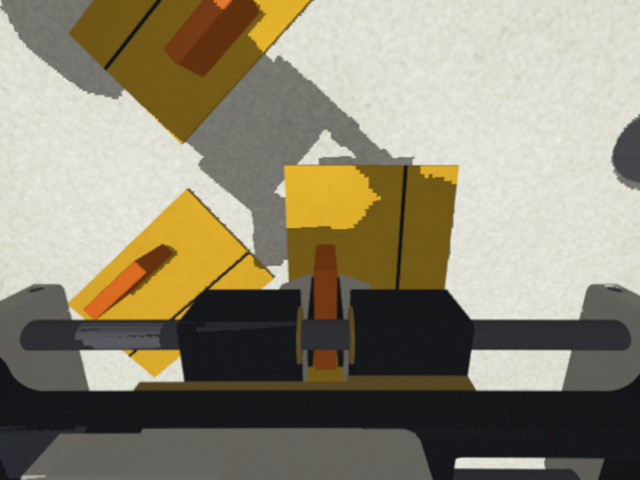

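Emit:
step_arm(moves=[0.3,0,-0.8,-0.1,-0.1,-0.2,1,0.6,0,-0.8,-0.1,-0.1,-0.2,1,0.9,0,-0.6,0,0,-0.2,1,1,0,0,0,0,-0.2,1,1,0,0,0,0,-0.2,1,1,0,0,0,0,-0.2,1,1,0,0,0,0,0,1,1,0,0,0,0,0,1])

```text
time: 12.38
tool_pos: [447.1, -190.3, 196.1]
tcp_rot: [3.133, 0.014, 1.594]
contact_force: [0.8, 0.3, -1.5]
grip_width: 9.9
```

```bash
python3 go.py 475 131 190 91.45
```

```text
t 12.38 pos [ 447.1 -190.3  196.1] rpy [3.1327 0.0144 1.5938] F [ 0.8  0.3 -1.5] w 9.9
tool delta units(20mm) [16.03  1.76  0.09]
rotvec units(4deg) [ 0.13  0.21 -0.03]
```

Emit:
step_arm(moves=[1,0.1,0,0.05,0.1,0,1,1,0.1,0,0.05,0.1,0,1,1,0.1,0,0,0,0,1,1,0.1,0,0,0,0,1,1,0.1,0,0,0,0,1,1,0.1,0,0,0,0,1,1,0.1,0,0,0,0,1,1,0.1,0,0,0,0,1])

```text
time: 13.05
tool_pos: [455.4, -20.6, 192.6]
tcp_rot: [-3.137, -0.003, 1.593]
contact_force: [0.4, 0.6, -2.2]
grip_width: 10.1
```

Emit:
step_arm(moves=[1,0.1,0,0,0,0,1,1,0.1,0,0,0,0,1,1,0.1,0,0,0,0,1,1,0.1,0,0,0,0,1,1,0.1,0,0,0,0,1,1,0.1,0,0,0,0,1])

```text
time: 13.55
tool_pos: [462.0, 106.1, 190.6]
tcp_rot: [-3.133, -0.003, 1.593]
contact_force: [-0.3, 0.9, -2.8]
grip_width: 9.9
```

```bash
python3 go.py 475 131 190 91.45
```

```text
t 13.55 pos [462.  106.1 190.6] rpy [-3.1328 -0.0033  1.5926] F [-0.3  0.9 -2.8] w 9.9
tool delta units(20mm) [1.23 0.68 0.03]
rotvec units(4deg) [-0.13 -0.05 -0.05]
```

Emit:
step_arm(moves=[0.6,0.35,0.4,-0.1,0,0,1,0.6,0.3,0.8,0,0,0,1,0,0,0.8,0,0,0,1,0,0,0.5,0,0,0,1,0,0,0,0,0,0,1,0,0,0,0,0,0,1])

```text
time: 14.05
tool_pos: [472.7, 136.9, 137.2]
tcp_rot: [-3.138, -0.005, 1.599]
contact_force: [-0.5, -0.3, -2.0]
grip_width: 9.9
```

```bash
python3 go.py 475 131 110 91.45;  python3 - <<'E'
from h import *
im,C,o=snap("wrist","pics/w9.png")
import pickle;pickle.dump((C,o),open("w9.pkl","wb"))
im,C,o=snap("top","pics/t9.png"); cv2.imwrite("pics/t9c.png",cv2.resize(im[140:300,220:340],None,fx=3.7,fy=3.7,interpolation=cv2.INTER_CUBIC))
E
```

```text
t 14.05 pos [472.7 136.9 137.2] rpy [-3.1384 -0.0047  1.5987] F [-0.5 -0.3 -2. ] w 9.9
tool delta units(20mm) [-0.3   0.11  1.36]
rotvec units(4deg) [-0.05 -0.07  0.04]
```

View pics/w9.png

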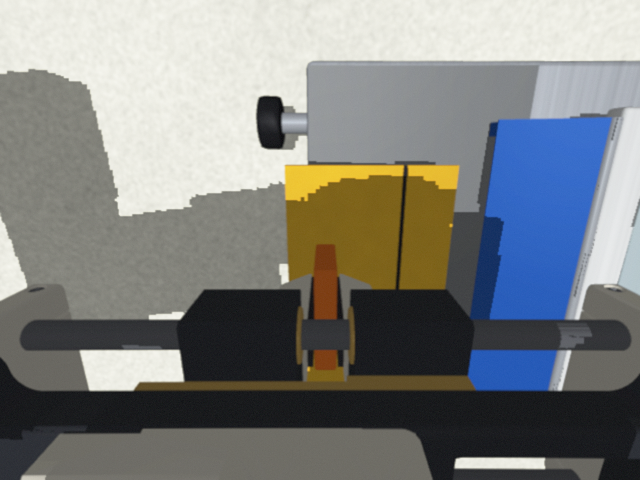

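View pics/t9c.png

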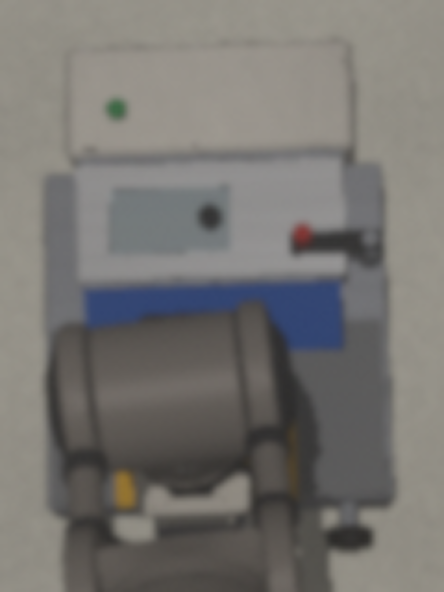

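```bash
python3 - <<'E'
from h import *
import pickle
C,o=pickle.load(open("w9.pkl","rb")); im=read("pics/w9.png")
z=o['tool_pos'][2]-10.5+4
P=plane(C,[(285.5,165),(459.5,166),(447,290),(290,270)],z); print('strip top: RL FL F R',P.round(1)); print('width',np.linalg.norm(P[0]-P[1]))
print('in tool', ((P-o['tool_pos'])@rot(o['tcp_rot'])).round(1))
print('flap FL corner',plane(C,[(498,120),(472,388)],97.6).round(1))
print('bed',plane(C,[(309,62),(540,66)],85).round(1))
cv2.imwrite("pics/w9c.png",cv2.resize(im[50:310,270:530],None,fx=2.3,fy=2.3,interpolation=cv2.INTER_CUBIC))
E
```

```text
strip top: RL FL F R [[451.4 202.4 130.7]
 [536.7 204.3 130.7]
 [539.4 137.8 130.7]
 [453.5 147.1 130.7]]
width 85.31102353262031
in tool [[ 66.1 -19.5   6.9]
 [ 65.6  65.8   6.6]
 [ -0.9  66.7   6.3]
 [ 10.7 -18.9   6.6]]
flap FL corner [[567.8 228.1  97.6]
 [581.   46.1  97.6]]
bed [[459.9 257.4  85. ]
 [592.7 258.6  85. ]]
```

View pics/w9c.png

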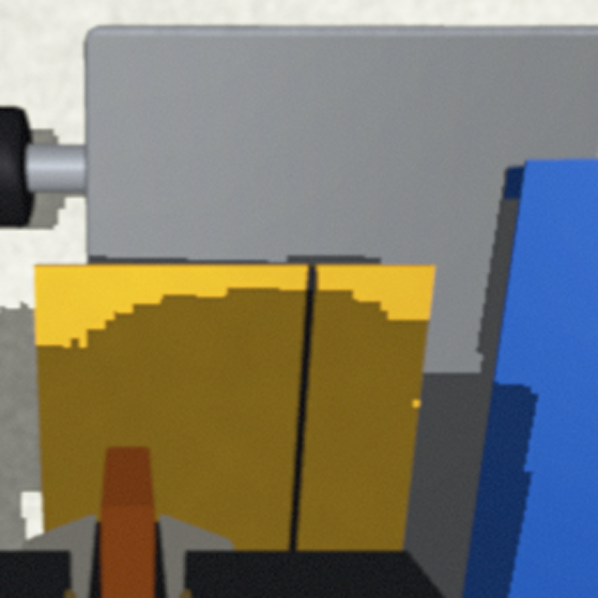

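Emit:
step_arm(moves=[-0.25,0,0.4,0,0,0.05,1,0,0,0.6,0,0,0,1,0,0,0.5,0,0,0,1,0,0,0.2,0,0,0,1,0,0,0,0,0,0,1])

```text
time: 14.57
tool_pos: [475.5, 129.7, 104.7]
tcp_rot: [3.136, -0.005, 1.592]
contact_force: [-1.1, 0.4, -2.8]
grip_width: 9.3
```

```bash
python3 go.py 473 130.5 96 91.2
```

```text
t 14.57 pos [475.5 129.7 104.7] rpy [ 3.1361 -0.0049  1.5923] F [-1.1  0.4 -2.8] w 9.3
tool delta units(20mm) [ 0.04 -0.13  0.44]
rotvec units(4deg) [ 0.08 -0.07  0.01]
```

Emit:
step_arm(moves=[0,0,0.2,0.05,-0.05,0,1,0,0,0.15,0,0,0,1,0,0,0,0,0,0,1])

```text
time: 14.82
tool_pos: [476.3, 129.1, 98.1]
tcp_rot: [3.138, -0.001, 1.591]
contact_force: [0.4, -0.3, -2.4]
grip_width: 9.9
```

Emit:
step_arm(moves=[0,0,0.08,0,0,0,1,0,0,0,0,0,0,1])

```text
time: 14.98
tool_pos: [476.7, 129.1, 96.8]
tcp_rot: [3.137, -0.001, 1.591]
contact_force: [-0.0, -0.2, -2.9]
grip_width: 9.9
```

```bash
python3 go.py 473 130.5 96 91.2;  python3 - <<'E'
from h import *
im,C,o=snap("wrist","pics/w10.png")
import pickle;pickle.dump((C,o),open("w10.pkl","wb"))
E
```

```text
t 14.98 pos [476.7 129.1  96.8] rpy [ 3.1370e+00 -1.1000e-03  1.5914e+00] F [-0.  -0.2 -2.9] w 9.9
tool delta units(20mm) [ 0.07 -0.18  0.04]
rotvec units(4deg) [ 0.07 -0.02 -0.01]
```

View pics/w10.png

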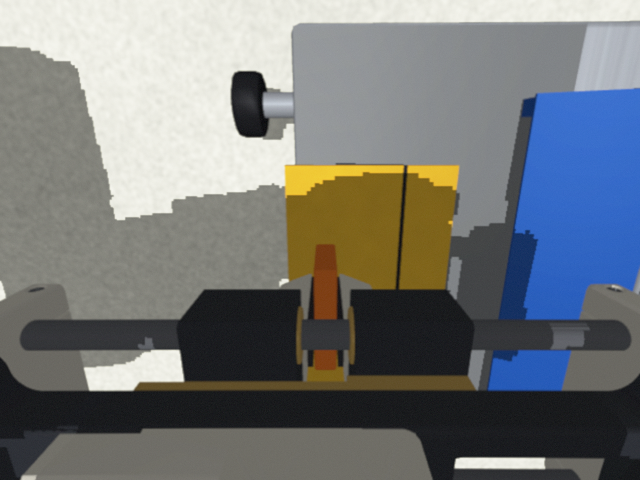

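Emit:
step_arm(moves=[0,0,0.08,0.05,0,0,1,0,0,0,0,0,0,1])

```text
time: 15.2
tool_pos: [477.1, 129.2, 95.8]
tcp_rot: [3.139, -0.001, 1.592]
contact_force: [-0.6, 0.7, -2.5]
grip_width: 9.9
```

Emit:
step_arm(moves=[0,0,0.08,0,0,0,1,0,0,0,0,0,0,1])

```text
time: 15.37
tool_pos: [477.4, 129.3, 94.8]
tcp_rot: [3.139, -0.001, 1.592]
contact_force: [-2.8, -0.2, 3.1]
grip_width: 9.9
```

Emit:
step_arm(moves=[0.02,0.3,-0.04,0,0,0,1,0.02,0.3,0,0,0,0,1,0,0.3,0,0,0,0,1,0,0,0,0,0,0,1])

```text
time: 15.7
tool_pos: [497.4, 130.7, 95.8]
tcp_rot: [3.138, -0.001, 1.592]
contact_force: [-0.6, -0.0, -2.3]
grip_width: 9.6
```

```bash
python3 go.py 531.7 131.6 95.3 91.2
```

```text
t 15.7 pos [497.4 130.7  95.8] rpy [ 3.1379e+00 -1.2000e-03  1.5919e+00] F [-0.6 -0.  -2.3] w 9.6
tool delta units(20mm) [0.01 1.72 0.03]
rotvec units(4deg) [ 0.05 -0.02  0.  ]
```

Emit:
step_arm(moves=[0,0.25,0.01,0,0,0,1,0,0.25,0,0,0,0,1,0,0.25,0,0,0,0,1,0,0,0,0,0,0,1])

```text
time: 16.03
tool_pos: [513.5, 130.8, 95.3]
tcp_rot: [3.14, -0.001, 1.591]
contact_force: [-0.3, -0.1, 0.6]
grip_width: 9.4
```

```bash
python3 go.py 531.7 131.6 95.3 91.2;  python3 - <<'E'
from h import *
im,C,o=snap("wrist","pics/w11.png")
E
```

```text
t 16.03 pos [513.5 130.8  95.3] rpy [ 3.1403e+00 -1.0000e-03  1.5914e+00] F [-0.3 -0.1  0.6] w 9.4
tool delta units(20mm) [0.02 0.91 0.  ]
rotvec units(4deg) [ 0.02 -0.01 -0.01]
```

View pics/w11.png

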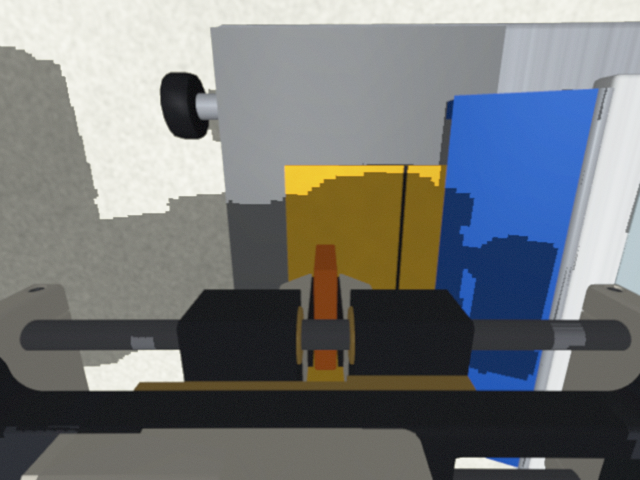

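Emit:
step_arm(moves=[0,0.25,-0.01,0,0,0,1,0,0.25,0,0,0,0,1,0,0,0,0,0,0,1])

```text
time: 16.33
tool_pos: [524.1, 131.1, 95.6]
tcp_rot: [3.14, -0.001, 1.592]
contact_force: [-0.0, 0.6, -0.4]
grip_width: 9.7
```

```bash
python3 go.py 531.7 131.6 95.3 91.2
```

```text
t 16.33 pos [524.1 131.1  95.6] rpy [ 3.1400e+00 -1.0000e-03  1.5917e+00] F [-0.   0.6 -0.4] w 9.7
tool delta units(20mm) [0.02 0.38 0.02]
rotvec units(4deg) [ 0.02 -0.01 -0.  ]
```

Emit:
step_arm(moves=[0,0.15,0,0,0,0,1,0,0.1,0,0,0,0,1])

```text
time: 16.5
tool_pos: [529.1, 131.2, 95.5]
tcp_rot: [3.141, -0.001, 1.592]
contact_force: [-1.3, -0.3, -0.1]
grip_width: 9.7
```

Emit:
step_arm(moves=[0,0.12,0,0,0,0,1,0,0.1,0,0,0,0,1])

```text
time: 16.67
tool_pos: [530.5, 131.0, 95.1]
tcp_rot: [-3.134, -0.0, 1.593]
contact_force: [-12.9, -0.0, 11.2]
grip_width: 9.9
```

Emit:
step_arm(moves=[0,0,0.05,-0.08,0,0,1,0,0.02,0.05,0,0,0,1])

```text
time: 16.83
tool_pos: [530.5, 131.0, 94.2]
tcp_rot: [-3.139, 0.0, 1.594]
contact_force: [-6.0, -0.6, 9.2]
grip_width: 9.8
```

```bash
python3 go.py 531.7 131.6 95.3 91.2;  python3 - <<'E'
from h import *
im,C,o=snap("wrist","pics/w12.png");print(get_obs()['contact_force'],get_obs()['moment'])
im,C,o=snap("scene","pics/s12.png"); cv2.imwrite("pics/s12c.png",cv2.resize(im[200:340,245:415],None,fx=4,fy=4,interpolation=cv2.INTER_CUBIC))
E
```

```text
t 16.83 pos [530.5 131.   94.2] rpy [-3.1392e+00  4.0000e-04  1.5937e+00] F [-6.  -0.6  9.2] w 9.8
tool delta units(20mm) [ 0.03  0.06 -0.06]
rotvec units(4deg) [-0.03  0.01  0.03]
[-5.17171217 -0.2793886   4.83905203] [-0.40890006  0.70646705  0.13990883]
```

View pics/w12.png

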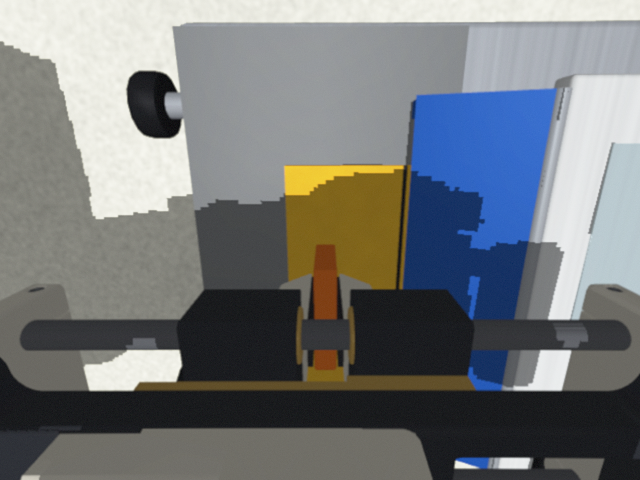

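View pics/s12c.png

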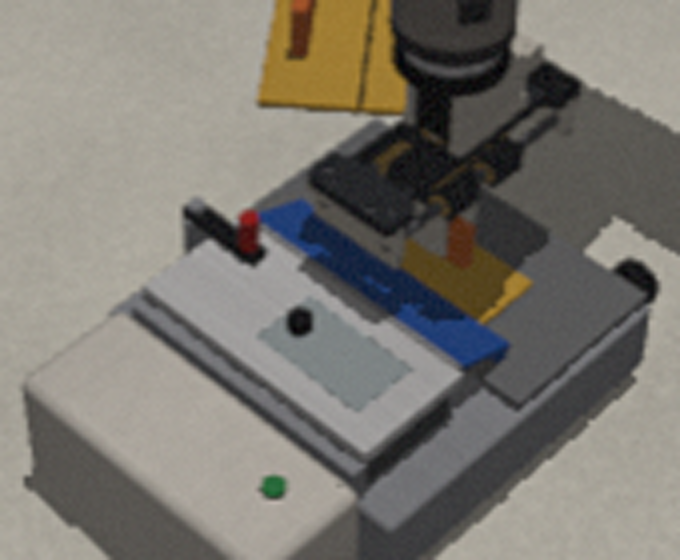

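Emit:
step_arm(moves=[0,-0.01,0.08,0,0,0,1,0,0,0.06,0,0,0,1])

```text
time: 17.1
tool_pos: [530.5, 131.0, 93.5]
tcp_rot: [-3.14, 0.001, 1.595]
contact_force: [-6.3, -0.7, 11.1]
grip_width: 9.9
```

```bash
python3 go.py 531.7 131.6 95.3 91.2;  python3 - <<'E'
from h import *
for i in range(4):
    capture("top"); o=get_obs(); print(o['tool_pos'].round(2),o['contact_force'].round(1),o['tcp_rot'].round(4),o['grip_width'])
E
```

```text
t 17.1 pos [530.5 131.   93.5] rpy [-3.1404e+00  9.0000e-04  1.5948e+00] F [-6.3 -0.7 11.1] w 9.9
tool delta units(20mm) [ 0.03  0.06 -0.09]
rotvec units(4deg) [-0.02  0.01  0.04]
[530.51 131.07  93.46] [-5.7  0.1  9. ] [-3.1404e+00  9.0000e-04  1.5949e+00] 9.640275980846665
[530.52 131.06  93.47] [-5.  -0.6  8.6] [-3.1405e+00  8.0000e-04  1.5948e+00] 9.981630187693385
[530.49 131.06  93.45] [-5.3 -0.7  8.8] [-3.1404e+00  8.0000e-04  1.5947e+00] 9.70285996466479
[530.52 131.05  93.47] [-6.5 -1.4  9.9] [-3.1404e+00  8.0000e-04  1.5947e+00] 9.714760523050593
```

Emit:
step_arm(moves=[0,0,0.08,0,0,0,1,0,0,0.07,0,0,0,1])

```text
time: 17.47
tool_pos: [530.5, 131.0, 93.2]
tcp_rot: [3.142, 0.001, 1.596]
contact_force: [-5.5, -1.1, 11.4]
grip_width: 9.5
```

```bash
python3 - <<'E'
from h import *
for i in range(8):
    capture("top"); o=get_obs()
    if i>4: print(o['tool_pos'].round(2),o['contact_force'].round(1),o['tcp_rot'].round(4),o['grip_width'])
im,C,o=snap("wrist","pics/w13.png"); cv2.imwrite("pics/w13c.png",cv2.resize(im[50:310,270:530],None,fx=2.3,fy=2.3,interpolation=cv2.INTER_CUBIC))
z=o['tool_pos'][2]-10.5+4
f=lambda x,y:(270+x/2.3,50+y/2.3)
P=plane(C,[(285,166),(404.5,167),(398,288)],z);print(P.round(1))
E
```

```text
[530.55 131.05  93.17] [-5.8 -0.4 11.2] [3.1415e+00 1.1000e-03 1.5955e+00] 9.560207613259502
[530.53 131.07  93.17] [-5.7 -0.6 11.3] [3.1416e+00 1.1000e-03 1.5956e+00] 10.061421745291485
[530.54 131.05  93.17] [-4.6 -0.6 11.3] [3.1415e+00 1.1000e-03 1.5956e+00] 9.957747264855149
[[509.2 196.1  86.7]
 [567.8 197.1  86.7]
 [570.4 132.2  86.7]]
```

View pics/w13c.png

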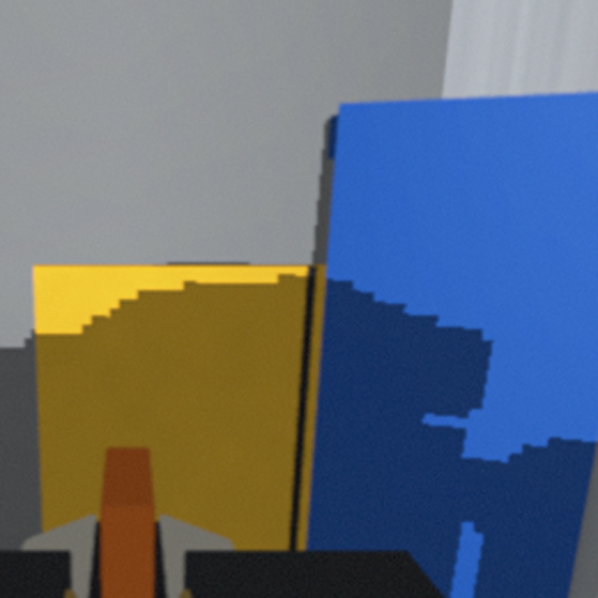

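```bash
python3 - <<'E'
from h import *
C=cam("wrist"); print(plane(C,[(417.8,95.2)],97.6).round(1))
print(get_obs()['contact_force'])
close_job()
E
```

```text
[[568.  228.4  97.6]]
[-6.13265838 -0.98732017 11.23713232]
the job is handed in; nothing more can be done
```

I turned the turnbutton across the lid and slid the 85 x 130 mm strip under the flap to the stop. I handed the job in at about 18 s, still gripping the strip. The close call gives no verdict, so success is judged only from my own last checks:

- **Turnbutton:** It was pushed until the force rose at its stop. Later views from above and the side show it lying across the lid.
- **Strip at the stop:** I advanced until the stop pushed back with about 13 N, then kept a steady 5–6 N against it. From the black line, the front edge is at x ≈ 596 mm, against an estimated 597 mm for the stop.
- **Centred and square:** The strip sits about 2.5 mm to the right of the middle and less than 1° out of square.
- **Push and grip:** The wrist reads about 11.3 N upward, so with the strip's weight the bed carries roughly 13.5 N. The fingers are closed on the fin at about 10 mm.
- **Flap and lid:** The flap's front corner measured in its rest position at the end, within about 0.5 mm. The lid looked shut in the last pictures, though I did not measure it.
- **Jar, beaker and spatula:** The arm stayed well clear of them, but I did not re-measure their positions.

No check failed. The two sets of camera measurements differed by 3–4 mm at the turnbutton post, and by a larger amount at one bed corner (6 mm). I estimated the stop from the flap edge, which agreed within about 0.5 mm across views.

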